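Put the grinding mandrel back in its hole

ROBOT

A 6-joint arm with a two-finger parallel gripper is mounted at the origin on the work surface. World frame = base frame: x ahead of the robot, y to its left, z up, the work surface at z = 0. Lengths are in mm, angles in rad, forces in N, time in s.
With the tool pointing down it reaches from about 300 to 775 mm from the base axis. Payload 14.6 kg.
Tool frame: the origin (TCP) lies on the front face of the gripper's body, between the roots of the fingers; the fingertips stand 97 mm ahead of it and the grasp point (between the pads) lies 78 mm ahead of it; z points along the fingers, y is the line along which they close (so a half turn about z gives the same grasp; the last joint's range is limited). The gripper opens to 94 mm and grips with 3 to 60 N. Pads are 16 mm wide; open, the fingers measure 119 mm over their backs; the gripper's body (75 mm by 177 mm) begins 78 mm behind the grasp point.
Start: joints at [-0.067, 0.3, 1.521, -0, 1.321, -0.067], TCP at [549.991, -0.002, 302.646] pointing down, gripper open.
Joint ranges: [-3.03, 3.03], [-0.79, 2.21], [0.23, 2.52], [-1.04, 4.18], [0, 3.07], [-2.55, 2.55]. Speed limits (rad/s): [2.22, 2.22, 2.57, 3.14, 3.14, 3.14].

INTERFACE

Orientations are given as [roll, pitch, yaw] about the fixed x, y, z axes, in that order (R = Rz(yaw) Ry(pitch) Rx(roll)).
In Python, from cell import * gives the robot as it stands.
- The arm moves only by the tool carry_out, never from a script. Its arguments are lists of equal length, an entry for each row: "slide": the shift along the world's x, y, z scaled (see below), a list of three; "dr": the turn, a rotation vector about the world's x, y, z scaled (see below), a list of three; "gripper": the opening in per cent of the stroke, from 0 (shut) to 100 (fully open). A call has 1 to 10 rows; each row is the pose to reach, as a shift and turn from the pose commanded when the call began, turning the shorter way round; what a row does not reach only later rows make up. The controller multiplies each number of a shift by 0.25 m and each number of a turn by 360 degrees. A row lasts 1/12 s, in which the tool goes at most 41.7 mm and 7.16 degrees, less where a joint would pass 70% of its speed; a pose out of reach is approached as far as the arm can. A call with a number of a shift or a turn outside -1 to 1 is refused whole. A call with a gripper value outside its range is refused whole. The fingers move at their own pace and stop on an object; "newtons" is the grip in N (left out, the last holds). Time passes only in rows, so rows that repeat a pose let the fingers close. It gives the time, the measured TCP pose, the force, the opening and the grip force at its end, in the units of the state.
- read_state(): the state, without advancing time (a new reading comes with each control period).
- camera(name): name is "scene" or "side" or "wrist"; returns the picture (400x640x3 uint8, red, green, blue); there is no depth.
- camera_model(name): a dict with "vfov" (degrees; the focal length in pixels is half the picture's height over the tangent of half this angle, whatever the lens; pixels are square), "cx", "cy" (the principal point, pixels), "R" (3x3) and "t" (3): a world point X has camera coordinates R X + t. Camera axes: x right, y down, z forward; pixel columns grow to the right and rows downward; lengths in mm; the calibration is good to about 2 mm. A picture is of the moment at which its call begins: read the wrist's pose just before it. camera_model takes no time and is no camera call; for the wrist camera it gives the pose at the moment of the call.
- sign_off(): hands the job in; it is judged then, once.
The state is a dict: "clock": time; "joints": joint angles; "qd": joint speeds; "effort": joint torques, N m; "eef_pos": TCP position; "eef_rot": TCP orientation; "wrist_force": force on the tool from outside, world axes, zero at the start; "moment": the same for the moment, N m; "finger_gap": finger opening in mm; "finger_force": force on a finger pad.
Only numpy, scipy, OpenCV 4.12 (cv2) and the standard library are available. Lean on these libraries where they do the work, as an engineer would, in place of code of your own. Each camera call takes 0.05 s, during which the arm holds its last target. There are 200 camera calls.

TASK

Take the grinding mandrel that stands on the round pan and put it, shank down, into the rack hole that matches its shank diameter, fully home with its flange on the wooden strip, then let go. The strip has shifted in its tray, so touch down slowly and feel for the hole with a light hand (the rack must never take more than 60 N), and lower the mandrel all the way in instead of letting it fall. Do not move the two spare mandrels, the jug or the dressing stone.

Things in the scene. Friction and masses are not known exactly. Their poses are not given: they have to be found in the camera images.
- mandrel_20: Mounted grinding stone, stands shank down. Origin: centre of the shank's foot; z up along its axis; round, yaw means nothing. Steel shank 20 mm in diameter, 0 to 42 mm, foot bevelled 1.2 mm; then a head 32 mm in diameter: steel flange 42 to 47 mm, grey stone above, straight-sided to 87 mm or more; top pointed (a cone from 87 mm up to the tip at 106 mm). 0.16 to 0.28 kg.
- mandrel_24: Mounted grinding stone, stands shank down. Origin: centre of the shank's foot; z up along its axis; round, yaw means nothing. Steel shank 24 mm in diameter, 0 to 42 mm, foot bevelled 1.2 mm; then a head 36 mm in diameter: steel flange 42 to 47 mm, grey stone above, straight-sided to 87 mm or more; top flat (full width up to 97 mm). 0.16 to 0.28 kg.
- mandrel_28: Mounted grinding stone, stands shank down. Origin: centre of the shank's foot; z up along its axis; round, yaw means nothing. Steel shank 28 mm in diameter, 0 to 42 mm, foot bevelled 1.2 mm; then a head 40 mm in diameter: steel flange 42 to 47 mm, grey stone above, straight-sided to 87 mm or more; top domed (rounded from 87 mm up to 104 mm). 0.16 to 0.28 kg.
- pan: Round aluminium drip pan, a fixed flat disc 110 mm in diameter, 6 mm thick. Origin: centre of its underside. The mandrel to be put away (any of the three) stands on it, within about 15 mm of the centre.
- rack: Fixed steel tray 82 x 302 mm with a wooden strip 64 x 250 mm, top 56 mm above the bench. Origin: centre of underside; y along the row. Five holes 48 mm apart for 16, 20, 24, 28, 32 mm shanks, growing to +y; each 1.6 mm wider than its shank, 46 mm deep, blind. The strip has play along y only: it sits up to 15 mm to either side of its middle, stuck there, sliding only above about 20 N.
- hole_16 (a point): Marked place of the 16 mm hole (between two small brass pins on the tray rails), at strip-top height, fixed to the tray, axes as the rack's. The real hole's centre lies on the rack's y line through this point, up to 15 mm away either way (the strip has shifted); slide the foot lightly along the strip until it drops in.
- hole_20 (a point): Marked place of the 20 mm hole (between two small brass pins on the tray rails), at strip-top height, fixed to the tray, axes as the rack's. The real hole's centre lies on the rack's y line through this point, up to 15 mm away either way (the strip has shifted); slide the foot lightly along the strip until it drops in.
- hole_24 (a point): Marked place of the 24 mm hole (between two small brass pins on the tray rails), at strip-top height, fixed to the tray, axes as the rack's. The real hole's centre lies on the rack's y line through this point, up to 15 mm away either way (the strip has shifted); slide the foot lightly along the strip until it drops in.
- hole_28 (a point): Marked place of the 28 mm hole (between two small brass pins on the tray rails), at strip-top height, fixed to the tray, axes as the rack's. The real hole's centre lies on the rack's y line through this point, up to 15 mm away either way (the strip has shifted); slide the foot lightly along the strip until it drops in.
- hole_32 (a point): Marked place of the 32 mm hole (between two small brass pins on the tray rails), at strip-top height, fixed to the tray, axes as the rack's. The real hole's centre lies on the rack's y line through this point, up to 15 mm away either way (the strip has shifted); slide the foot lightly along the strip until it drops in.
- board: Thin plywood board, fixed, 70 x 160 mm, 6 mm thick, on which the two spare mandrels stand 84 mm apart. Origin: centre of its underside.
- spare_left (a point): Standing place of one spare mandrel on the board's top, 42 mm to +y of its middle.
- spare_right (a point): Standing place of the other spare mandrel on the board's top, 42 mm to -y of its middle.
- jug: Green glass jug, loose, 104 mm in diameter, 135 mm tall, handle to its +y out to 84 mm from its axis. Origin: centre of the foot. Leave alone.
- dressing_stone: Dressing stone, loose red-brown block 60 x 120 x 40 mm. Origin: centre of the underside. Leave alone.
Mind the look-alikes: they are no part of the job. Leave any purple look-alike of the mandrel_20 alone.

How it is judged:
By the outcome, as a careful person would: the job done as asked, in the order asked, and still so for the second after the job is handed in, with the robot touching nothing.
It also fails if it takes over 67 s, if anything falls off the work surface, if the arm or the gripper's body presses on something with over 40 N, if the wrist force passes 120 N, or if a joint passes its speed limit or range.

## Working session

There is one attempt and no reset: what is moved stays moved. The work goes in short steps, Python scripts to look and compute and a tool call to move; the robot and the scene stay as the last step left them, time stands still between calls to the robot, and variables do not carry over. Pictures are saved under pics/ and viewed, at most 10 in all, crops included, and the job is handed in when it is done.

Besides the shell and the picture viewer there is one more tool, called after "Call:" as name(argument=value, ...), one argument or row to a line, values as JSON. carry_out: Moves the arm, as the interface text tells. Its arguments: {"type":"object","properties":{"slide":{"type":"array","items":{"type":"array","items":{"type":"number","minimum":-1,"maximum":1}}},"dr":{"type":"array","items":{"type":"array","items":{"type":"number","minimum":-1,"maximum":1}}},"gripper":{"type":"array","items":{"type":"number"}},"newtons":{"type":"number"}},"required":["slide","dr","gripper"]}

```bash
mkdir -p pics; cat > h.py <<'E'
from cell import *
import numpy as np, cv2
def f(m): return 200/np.tan(np.radians(m["vfov"]/2))
def ray(m,u,v,z):
    R=np.array(m["R"]);t=np.array(m["t"]);c=-R.T@t
    d=R.T@np.array([(u-m["cx"])/f(m),(v-m["cy"])/f(m),1]);return (c+d*(z-c[2])/d[2]).round(1)
def proj(m,X):
    p=np.array(m["R"])@np.array(X)+np.array(m["t"]);return (f(m)*p[:2]/p[2]+[m["cx"],m["cy"]]).round(1)
def save(n,im): cv2.imwrite(n,cv2.cvtColor(im,cv2.COLOR_RGB2BGR))
E
python3 - <<'E'
from h import *
for n in ["scene","side","wrist"]:
    save(f"pics/{n}0.png",camera(n)); m=camera_model(n); R=np.array(m["R"]);print(n,m["vfov"],m["cx"],m["cy"],(-R.T@np.array(m["t"])).round(),R[2].round(2))
    print({k:v for k,v in m.items() if k not in("R","t")})
print(read_state())
E
```

```text
scene 50.27105890778493 312.34463493841173 196.58924509380992 [1194.  -34.  818.] [-0.64  0.09 -0.76]
{'vfov': 50.27105890778493, 'cx': 312.34463493841173, 'cy': 196.58924509380992}
side 57.282416754992155 322.8461965374829 205.86709992539093 [ 175. -548.  618.] [ 0.41  0.66 -0.62]
{'vfov': 57.282416754992155, 'cx': 322.8461965374829, 'cy': 205.86709992539093}
wrist 62.5741290714352 320.22940083739115 196.12408728394075 [551.  75. 385.] [ 0.   -0.26 -0.97]
{'vfov': 62.5741290714352, 'cx': 320.22940083739115, 'cy': 196.12408728394075}
{'clock': 0.15, 'joints': array([-6.66240936e-02,  3.00311425e-01,  1.52140731e+00, -1.77642892e-05,
        1.32072400e+00, -6.65984390e-02]), 'qd': array([-0.00022784, -0.00267718, -0.00178577,  0.0011047 , -0.00061306,
       -0.00029214]), 'effort': array([-2.50185103e-04, -5.31960297e+01, -3.52822959e+01,  7.07691838e-02,
        2.35654798e-02, -3.66386917e-05]), 'eef_pos': array([ 5.49888250e+02, -1.17203977e-02,  3.02247404e+02]), 'eef_rot': array([-3.14074331e+00, -3.94024517e-05,  1.57077506e+00]), 'wrist_force': array([-0.69935473, -0.28617151, -0.38017948]), 'moment': array([0.03221441, 0.0253566 , 0.00442855]), 'finger_force': 0.0, 'finger_gap': 94.05509328302057}
```

View pics/scene0.png

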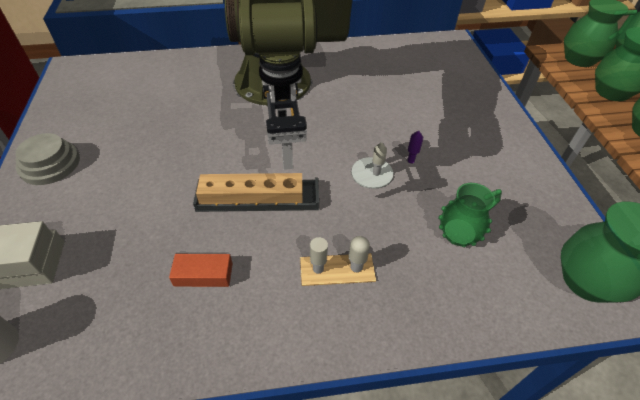

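View pics/side0.png

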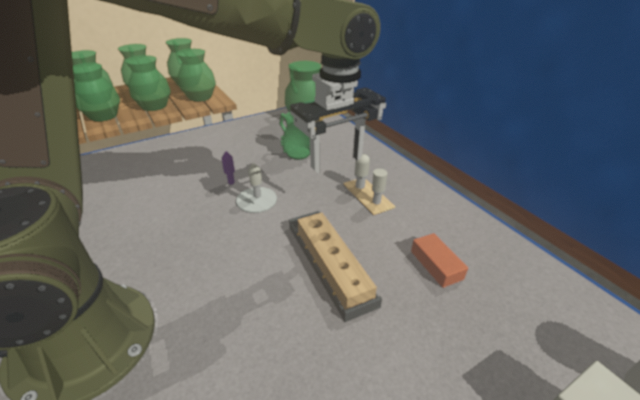

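View pics/wrist0.png

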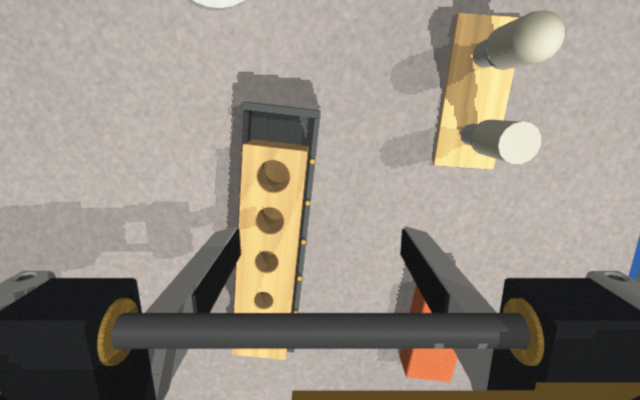

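The pan at scene (373,172) carries a pale, pointed mandrel at (379,157). The purple look-alike is at (415,147). The spares on the board are flat-topped (24) at (319,255) and domed (28) at (359,255), so the one on the pan should be mandrel_20. I'll confirm that with an enlarged crop. The strip's holes grow towards +y.

```bash
python3 - <<'E'
from h import *
s=cv2.imread("pics/scene0.png");d=cv2.imread("pics/side0.png");w=cv2.imread("pics/wrist0.png")
a=cv2.resize(s[110:210,330:450],None,fx=3.3,fy=3.3,interpolation=3);b=cv2.resize(d[130:230,200:320],None,fx=3.3,fy=3.3,interpolation=3)
cv2.imwrite("pics/crop1.png",np.hstack([a,b]))
ms,md,mw=[camera_model(n) for n in("scene","side","wrist")]
print("pan",ray(ms,373,172.5,6),ray(md,256.5,199.5,6))
print("tip",ray(ms,380,144,112),"foot",ray(ms,377,175,6),ray(md,257,196,6))
g=cv2.cvtColor(w,cv2.COLOR_BGR2GRAY)
hsv=cv2.cvtColor(w,cv2.COLOR_BGR2HSV)
for u,v in [(273,176),(269.5,221),(266,262),(263,300)]:
    roi=g[v-22:v+22,int(u)-22:int(u)+22] if isinstance(v,int) else None
    m=(roi<130).astype(np.uint8);n,l,st,c=cv2.connectedComponentsWithStats(m)
    k=1+np.argmax(st[1:,4]) if n>1 else 0
    print((u,v),st[k],ray(mw,u,v,56), "rim L/R",ray(mw,int(u)-22+st[k][0],v,56),ray(mw,int(u)-22+st[k][0]+st[k][2],v,56))
# strip edges & pins
print("strip corners",ray(mw,243,143,56),ray(mw,309,150,56),ray(mw,233,355,56),ray(mw,287,359,56))
p=cv2.inRange(hsv,(12,150,120),(28,255,255));n,l,st,c=cv2.connectedComponentsWithStats(p)
for i in range(1,n):
    if 2<st[i,4]<60: print("pin",c[i].round(1),ray(mw,*c[i],56))
E
```

```text
pan [448.1 230.8   6. ] [440.6 221.6   6. ]
tip [454.1 234.6 112. ] foot [458.3 239.1   6. ] [448.1 235.6   6. ]
(273, 176) [  6   7  32  31 785] [503.3   7.3  56. ] rim L/R [487.    7.4  56. ] [519.6   7.3  56. ]
(269.5, 221) [  9   9  28  26 552] [497.7 -41.1  56. ] rim L/R [483.4 -41.1  56. ] [513.  -41.1  56. ]
(266, 262) [ 11  11  23  21 369] [491.9 -88.6  56. ] rim L/R [479.9 -88.6  56. ] [505.1 -88.6  56. ]
(263, 300) [  0  35  44   9 396] [ 486.5 -135.7   56. ] rim L/R [ 461.6 -135.6   56. ] [ 511.4 -135.7   56. ]
strip corners [474.8  40.7  56. ] [540.2  33.7  56. ] [ 447.3 -209.8   56. ] [ 511.5 -215.6   56. ]
pin [311.7 161. ] [542.8  22.7  56. ]
pin [307.4 202.5] [537.9 -20.7  56. ]
pin [302.9 241.4] [532.7 -64.3  56. ]
pin [299.1 277.6] [ 527.8 -107.6   56. ]
pin [111. 308.] [ 312.8 -145.8   56. ]
pin [295.2 311.6] [ 522.6 -150.8   56. ]
pin [535.6 319.2] [ 799.5 -161.2   56. ]
pin [539.4 332.6] [ 807.  -179.3   56. ]
pin [540.6 347. ] [ 811.9 -199.1   56. ]
```

View pics/crop1.png

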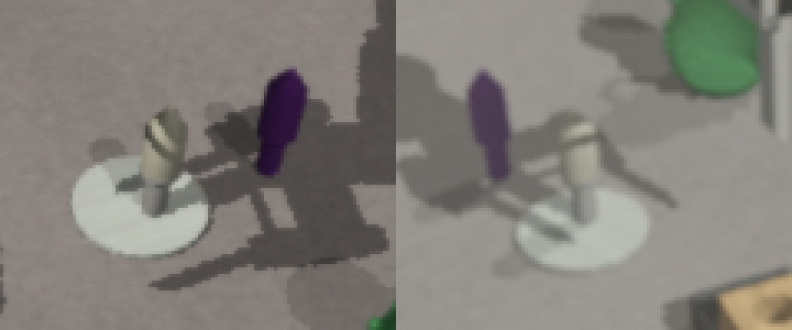

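The crop shows the pan mandrel with a tapered pale head and steel shank, foot near scene (377,175). The purple decoy stands apart on the bench. The spares are flat and domed, so by elimination the pan one is mandrel_20, and the grip gap (32 mm) will confirm it. From the wrist view, hole_20 is the second smallest, at about (486,-136), with rack yaw about -6.8°.

I'll move above the pan, aligned with the rack yaw.

Call:
carry_out(
  slide=[
    [-0.39,0.9,0],
    [-0.39,0.9,0],
    [-0.39,0.9,0],
    [-0.39,0.9,0],
    [-0.39,0.9,0],
    [-0.39,0.9,0],
    [-0.39,0.9,0],
    [-0.39,0.9,0],
    [-0.39,0.9,0],
    [-0.39,0.9,0],
  ],
  dr=[
    [0,0,-0.019],
    [0,0,-0.019],
    [0,0,-0.019],
    [0,0,-0.019],
    [0,0,-0.019],
    [0,0,-0.019],
    [0,0,-0.019],
    [0,0,-0.019],
    [0,0,-0.019],
    [0,0,-0.019],
  ],
  gripper=[100,100,100,100,100,100,100,100,100,100],
)

```text
clock: 0.98
eef_pos: [452.9, 224.1, 302.5]
eef_rot: [-3.141, 0.0, 1.45]
wrist_force: [-0.6, 0.0, 0.1]
finger_gap: 94.2
finger_force: 0.0
```

```bash
python3 - <<'E'
from h import *
import pickle
s=read_state();m=camera_model("wrist");im=camera("wrist");save("pics/w1.png",im);pickle.dump(m,open("w1.pkl","wb"))
print(s["eef_pos"],s["eef_rot"],s["qd"].round(3), proj(m,[*s["eef_pos"][:2],6]),proj(m,[*s["eef_pos"][:2],112]))
E
```

```text
[452.9237544  224.11326247 302.51173715] [-3.14139320e+00  2.65988294e-04  1.45024433e+00] [-0.009  0.001 -0.     0.001  0.     0.004] [318.7 173.5] [318.3 197.6]
```

View pics/w1.png

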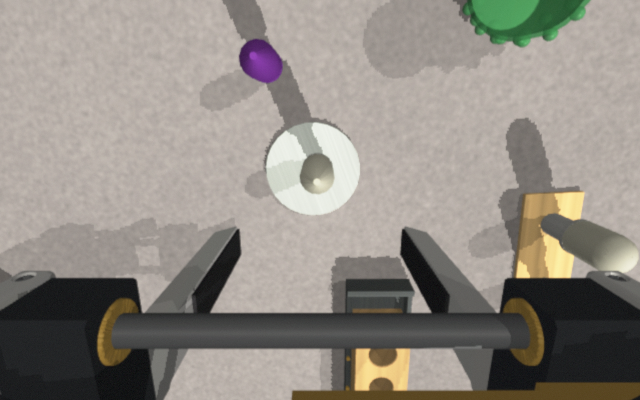

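The wrist view shows the conical tip at about (317,182) on the pan (centre 313,168), so this is the pointed mandrel_20. The purple one at (261,60) is well clear.

```bash
python3 - <<'E'
from h import *
import pickle
m=pickle.load(open("w1.pkl","rb"));im=cv2.imread("pics/w1.png");hsv=cv2.cvtColor(im,cv2.COLOR_BGR2HSV)
r=hsv[145:205,285:350];print(r[28,32],r[37,32],r[10,15])
k=((r[...,1]>25)).astype(np.uint8);n,l,st,c=cv2.connectedComponentsWithStats(k)
for i in range(1,n):
  if st[i,4]>60: print(st[i],c[i]+[285,145])
print("tip",ray(m,317,182,112),ray(m,317,182,110))
# bounding: proj of head circle rims for hypothesised axis
t=ray(m,317,182,112)
for z in(53,93):
  P=np.array([proj(m,[t[0]+16*np.cos(a),t[1]+16*np.sin(a),z]) for a in np.linspace(0,6.28,60)]);print(z,P.min(0),P.max(0))
cv2.imwrite("pics/crop2.png",cv2.resize(im[135:215,270:365],None,fx=6,fy=6,interpolation=3))
print("pan",ray(m,313,168,6))
E
```

```text
[ 25  34 144] [ 28  20 237] [ 43   7 240]
[ 15   9  34  40 990] [316.74242424 173.72323232]
tip [453.5 237.9 112. ] [453.4 237.4 110. ]
53 [301.8 153.7] [333.1 184.5]
93 [299.5 159.8] [334.8 194.4]
pan [447.1 231.4   6. ]
```

View pics/crop2.png

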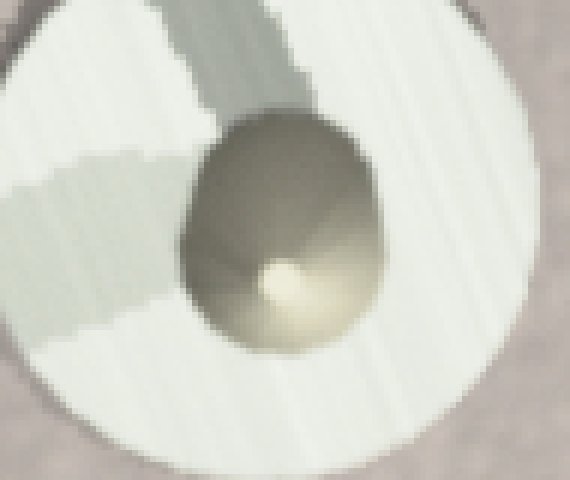

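Call:
carry_out(
  slide=[
    [0.004,0.052,-0.1],
    [0.004,0.052,-0.22],
    [0.004,0.052,-0.34],
    [0.004,0.052,-0.44],
    [0.004,0.052,-0.52],
    [0.004,0.052,-0.57],
    [0.004,0.052,-0.592],
    [0.004,0.052,-0.592],
    [0.004,0.052,-0.592],
  ],
  dr=[
    [0,0,0],
    [0,0,0],
    [0,0,0],
    [0,0,0],
    [0,0,0],
    [0,0,0],
    [0,0,0],
    [0,0,0],
    [0,0,0],
  ],
  gripper=[100,100,100,100,100,100,100,100,100],
)

```text
clock: 1.78
eef_pos: [454.0, 237.6, 155.2]
eef_rot: [3.141, -0.0, 1.451]
wrist_force: [1.2, 0.4, 0.6]
finger_gap: 94.0
finger_force: 0.0
```

Call:
carry_out(
  slide=[
    [0,0,0],
    [0,0,0],
    [0,0,0],
    [0,0,0],
    [0,0,0],
    [0,0,0],
    [0,0,0],
    [0,0,0],
    [0,0,0],
    [0,0,0],
  ],
  dr=[
    [0,0,0],
    [0,0,0],
    [0,0,0],
    [0,0,0],
    [0,0,0],
    [0,0,0],
    [0,0,0],
    [0,0,0],
    [0,0,0],
    [0,0,0],
  ],
  gripper=[60,50,45,40,38,36,34,32,30,28],
  newtons=30,
)

```text
clock: 2.62
eef_pos: [453.5, 238.0, 154.6]
eef_rot: [-3.141, 0.0, 1.451]
wrist_force: [0.3, 0.2, 0.6]
finger_gap: 31.8
finger_force: 29.9
```

```bash
python3 - <<'E'
from h import *
s=read_state();m=camera_model("wrist");im=camera("wrist");save("pics/w2.png",im)
print(s["eef_pos"],s["finger_gap"],s["finger_force"],s["wrist_force"],proj(m,[*s["eef_pos"][:2],112]))
E
```

```text
[453.45305447 238.00973928 154.62037787] 31.801774992733616 29.91770440712571 [0.33311255 0.21775868 0.58620971] [317.1 289.7]
```

View pics/w2.png

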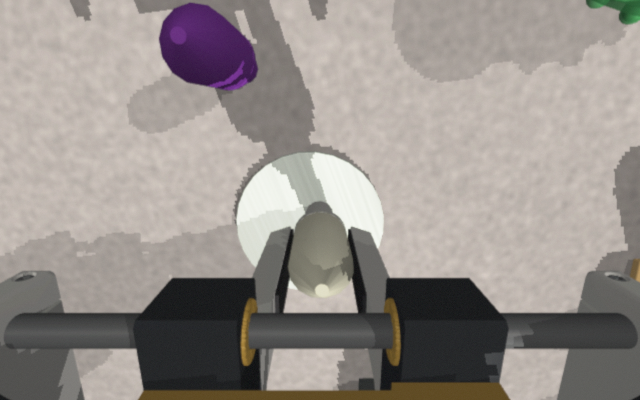

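The picture shows the mandrel between the pads, tip at (321,290), and the gap of 31.8 mm confirms the 32 mm head. The tip sits about 4 px right of the prediction, so the wrist camera has a small x bias. I'll quantify it from the pan seen at two heights.

```bash
python3 - <<'E'
from h import *
import pickle
m1=pickle.load(open("w1.pkl","rb"));m2=camera_model("wrist")
def pan(fn,box):
    im=cv2.imread(fn);x0,y0,x1,y1=box;h=cv2.cvtColor(im,cv2.COLOR_BGR2HSV)[y0:y1,x0:x1]
    k=((h[...,1]<14)&(h[...,2]>140)).astype(np.uint8);k=cv2.morphologyEx(k,cv2.MORPH_OPEN,np.ones((3,3)))
    c=max(cv2.findContours(k,0,1)[0],key=cv2.contourArea);hl=cv2.convexHull(c)
    return hl[:,0,:]+[x0,y0]
for fn,m,b in(("pics/w1.png",m1,(250,110,370,225)),("pics/w2.png",m2,(220,140,400,290))):
    P=np.array([ray(m,u,v,6)[:2] for u,v in pan(fn,b)])
    if "2" in fn: P=P[P[:,1]>np.percentile(P[:,1],15)]
    A=np.c_[2*P,np.ones(len(P))];s=np.linalg.lstsq(A,(P**2).sum(1),rcond=None)[0];print(fn,s[:2],np.sqrt(s[2]+s[:2]@s[:2]),len(P))
print(ray(m2,321.5,290.5,112))
E
```

```text
pics/w1.png [446.58855373 229.08525625] 54.54364560634658 26
pics/w2.png [415.9377279  246.65126266] 27.667139093010224 19
[455.4 237.4 112. ]
```

Call:
carry_out(
  slide=[
    [0,0,0.04],
    [0,0,0.12],
    [0,0,0.24],
    [0,0,0.36],
    [0,0,0.48],
    [0,0,0.56],
    [0,0,0.6],
    [0,0,0.6],
  ],
  dr=[
    [0,0,0],
    [0,0,0],
    [0,0,0],
    [0,0,0],
    [0,0,0],
    [0,0,0],
    [0,0,0],
    [0,0,0],
  ],
  gripper=[20,20,20,20,20,20,20,20],
  newtons=40,
)

```text
clock: 3.33
eef_pos: [453.7, 238.1, 306.8]
eef_rot: [3.139, -0.002, 1.451]
wrist_force: [1.1, 0.3, -3.2]
finger_gap: 31.7
finger_force: 39.8
```

Call:
carry_out(
  slide=[
    [0.03,-0.16,0],
    [0.05,-0.32,0],
    [0.06,-0.48,0],
    [0.06,-0.64,0],
    [0.06,-0.8,0],
    [0.06,-0.8,0],
  ],
  dr=[
    [0,0,0],
    [0,0,0],
    [0,0,0],
    [0,0,0],
    [0,0,0],
    [0,0,0],
  ],
  gripper=[20,20,20,20,20,20],
)

```text
clock: 3.83
eef_pos: [468.0, 32.8, 303.1]
eef_rot: [-3.139, 0.002, 1.447]
wrist_force: [-0.2, 0.3, -2.1]
finger_gap: 31.6
finger_force: 39.8
```

Call:
carry_out(
  slide=[
    [0.02,-0.16,0],
    [0.04,-0.32,0],
    [0.06,-0.48,0],
    [0.068,-0.64,0],
    [0.068,-0.76,0],
    [0.068,-0.8,0],
    [0.068,-0.8,0],
    [0.068,-0.8,0],
    [0.068,-0.8,0],
    [0.068,-0.8,0],
  ],
  dr=[
    [0,0,0],
    [0,0,0],
    [0,0,0],
    [0,0,0],
    [0,0,0],
    [0,0,0],
    [0,0,0],
    [0,0,0],
    [0,0,0],
    [0,0,0],
  ],
  gripper=[20,20,20,20,20,20,20,20,20,20],
)

```text
clock: 4.67
eef_pos: [485.6, -160.8, 304.4]
eef_rot: [-3.141, -0.0, 1.453]
wrist_force: [-0.9, 0.1, -2.6]
finger_gap: 31.2
finger_force: 39.8
```

```bash
python3 - <<'E'
from h import *
import pickle
s=read_state();m=camera_model("wrist");im=camera("wrist");save("pics/w3.png",im);pickle.dump((m,s),open("w3.pkl","wb"))
print(s["eef_pos"],s["eef_rot"],s["qd"].round(3),s["wrist_force"],proj(m,[485,-136,56]))
E
```

```text
[ 485.56163597 -160.75174691  304.39178987] [-3.14116899e+00 -2.87066271e-04  1.45292025e+00] [-0.001 -0.003 -0.004 -0.     0.001 -0.004] [-0.9019142   0.1076189  -2.59172307] [315.1 159.1]
```

View pics/w3.png

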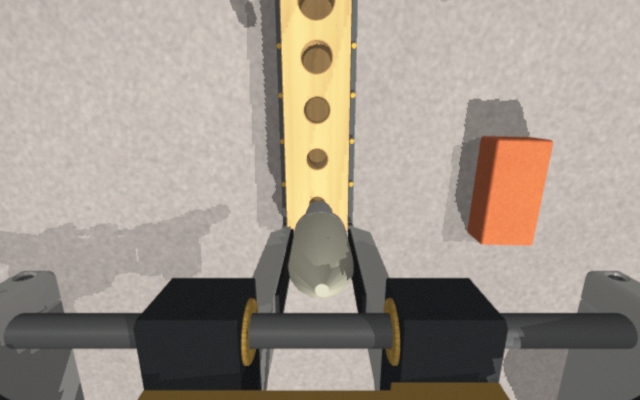

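The row of holes runs at column 317, with hole_20 at about (317,158), hole_24 at (317,109) and hole_28 at (317,57). The 16 mm hole is hidden behind the shank at (317,203).

```bash
python3 - <<'E'
from h import *
import pickle
m,s=pickle.load(open("w3.pkl","rb"));im=cv2.imread("pics/w3.png");g=cv2.cvtColor(im,cv2.COLOR_BGR2GRAY)
print(g[158,283:353:3])
P=[]
for u,v,r in((317,57,20),(317,109,18),(317,158,15)):
    roi=g[v-r:v+r,u-r:u+r];k=(roi<150).astype(np.uint8)
    k=(cv2.GaussianBlur(roi,(3,3),0)<150).astype(np.uint8)
    c=max(cv2.findContours(k,0,1)[0],key=cv2.contourArea);x,y,w,h=cv2.boundingRect(c)
    cu,cv_=u-r+x+(w-1)/2,v-r+y+(h-1)/2
    p=ray(m,cu,cv_,56);P.append(p);print((cu,cv_),w,h,p)
print(np.diff(P,axis=0),[np.linalg.norm(d) for d in np.diff(P,axis=0)])
R=s["eef_rot"];d=P[2][:2]-s["eef_pos"][:2];y=R[2]-np.pi/2
c,n=np.cos(y),np.sin(y);print("hole rel TCP world",d,"tool-yawed",[c*d[0]+n*d[1],-n*d[0]+c*d[1]], "rack yaw",np.degrees(np.arctan2(-(P[0]-P[2])[0],(P[0]-P[2])[1])),"tool",np.degrees(y))
# held axis via camera
print("tip rel",ray(m,321.5,290.5,s["eef_pos"][2]-42)[:2]-s["eef_pos"][:2])
E
```

```text
[ 63 219 218 215 222 223 224 226 110 112 119 124 121 118 102 194 223 224
 221 218 216 223 115 110]
(316.0, 57.0) 31 31 [497.5 -40.8  56. ]
(316.5, 109.5) 26 26 [492.2 -88.   56. ]
(317.0, 158.5) 21 20 [ 486.9 -135.6   56. ]
[[ -5.3 -47.2   0. ]
 [ -5.3 -47.6   0. ]] [np.float64(47.496631459504584), np.float64(47.89415413179358)]
hole rel TCP world [ 1.33836403 25.15174691] tool-yawed [np.float64(-1.6288516335041214), np.float64(25.13460628624195)] rack yaw -6.379989687770398 tool -6.7538019916478715
tip rel [ 1.83836403 -0.14825309]
```

```bash
python3 - <<'E'
from h import *
import pickle
m,s=pickle.load(open("w3.pkl","rb"));im=cv2.imread("pics/w3.png");e=s["eef_pos"]
zf=e[2]-148.6
print("foot",proj(m,[*e[:2],zf]),"flange42",proj(m,[*e[:2],zf+42]),"tip",proj(m,[*e[:2],zf+106]))
g=cv2.cvtColor(im,cv2.COLOR_BGR2GRAY)
for r in (200,202,204,206,208,210,214,220,226): print(r,g[r,298:338])
E
```

```text
foot [318.2 212.8] flange42 [317.9 234. ] tip [317.1 289.8]
200 [226 225 226 226 226 228 229 229 229 228 225 203 140  89  81  84  92 101
 107 108 111 110 104 101 100 118 164 211 226 226 225 223 221 219 221 223
 223 220 219 218]
202 [226 226 227 227 228 228 230 231 230 227 212 147 104  84  87  94  96  97
  98 101 100 102 101 103 103 104 115 150 195 218 223 222 220 220 222 224
 223 221 219 218]
204 [226 226 227 227 228 229 229 230 229 225 207 137 106  99  98  98  99  97
 100 102 101 102 103 103 104 103 104 104 108 132 174 208 220 220 222 223
 222 220 220 218]
206 [227 227 227 228 228 229 229 231 229 220 169 108  96  99  97  99  98 101
 103 103 101 102 101 103 104 103 102 106 103 105 110 147 201 218 222 224
 221 221 218 218]
208 [227 227 227 228 228 229 230 229 221 172 110  97  97  98  99  97  99 100
 100 101 102 103 102 103 105 104 105 104 104 104 105 107 127 172 209 222
 222 220 219 218]
210 [228 228 228 228 229 230 229 222 173 107  95  96  98  97  98 101 103 102
 102 103 104 104 105 106 104 105 107 105 103 104 106 107 107 129 185 222
 222 221 218 217]
214 [228 228 227 228 224 206 168 116 103 108 114 120 122 119 112 112 109 112
 113 112 113 113 114 114 115 114 115 115 119 115 116 119 123 127 121 120
 127 156 194 209]
220 [168 116 111 110 109 108 109 108 109 107 110 110 112 112 112 114 115 115
 118 113 117 115 119 116 117 118 119 121 119 118 122 120 120 120 119 119
 119 120 118 118]
226 [106 107 109 108 111 111 110 113 112 112 113 113 113 116 116 119 118 119
 122 120 120 120 122 122 122 122 122 124 123 123 125 124 125 123 124 125
 122 121 122 121]
```

Call:
carry_out(
  slide=[
    [0,0,-0.08],
    [0,0,-0.18],
    [0,0,-0.27],
    [0,0,-0.33],
    [0,0,-0.36],
    [0,0,-0.36],
    [0,0,-0.36],
    [0,0,-0.36],
  ],
  dr=[
    [0,0,0],
    [0,0,0],
    [0,0,0],
    [0,0,0],
    [0,0,0],
    [0,0,0],
    [0,0,0],
    [0,0,0],
  ],
  gripper=[20,20,20,20,20,20,20,20],
)

```text
clock: 5.38
eef_pos: [485.9, -161.9, 215.9]
eef_rot: [3.14, 0.001, 1.452]
wrist_force: [-0.3, 0.2, -3.0]
finger_gap: 31.1
finger_force: 39.8
```

```bash
python3 - <<'E'
from h import *
import pickle
s=read_state();m=camera_model("wrist");im=camera("wrist");save("pics/w4.png",im);pickle.dump((m,s),open("w4.pkl","wb"))
e=s["eef_pos"];zf=e[2]-148.6
print(e,s["wrist_force"],proj(m,[487,-135.6,56]),"foot",proj(m,[*e[:2],zf]),"flange",proj(m,[*e[:2],zf+42]))
save("pics/crop4.png",cv2.resize(im[90:310,240:400],None,fx=2.7,fy=2.7,interpolation=3))
g=cv2.cvtColor(im,cv2.COLOR_RGB2GRAY)
u,v=proj(m,[487,-135.6,56]).astype(int);r=20
k=(cv2.GaussianBlur(g[v-r:v+r,u-r:u+r],(3,3),0)<150).astype(np.uint8)
c=max(cv2.findContours(k,0,1)[0],key=cv2.contourArea);x,y,w,h=cv2.boundingRect(c);p=(u-r+x+(w-1)/2,v-r+y+(h-1)/2);print(p,w,h,ray(m,*p,56))
for r in range(200,218,2):
  q=np.where(g[r,290:350]<150)[0]
  print(r, q[0]+290 if len(q) else 0, q[-1]+290 if len(q) else 0)
E
```

```text
[ 485.93758812 -161.94740297  215.86365598] [-0.34051994  0.15501948 -3.0230862 ] [315.  174.7] foot [317.8 212.7] flange [317.5 233.9]
(np.float64(313.5), np.float64(174.5)) 30 28 [ 485.9 -135.3   56. ]
200 306 306
202 306 322
204 311 327
206 309 328
208 308 330
210 307 331
212 306 331
214 304 334
216 302 337
```

View pics/crop4.png

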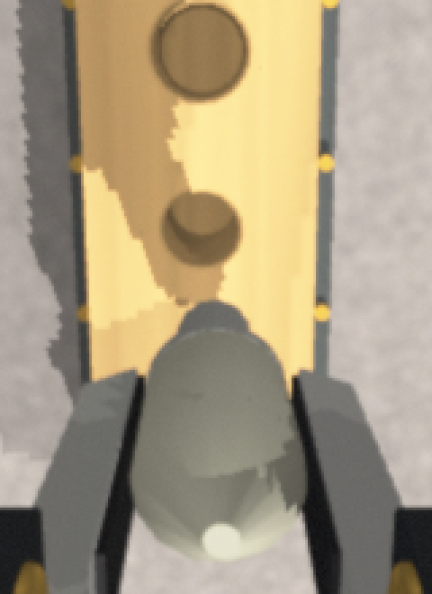

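Same-depth comparison: the hole is centred at about (314.8,174.8) and the shank at column 319 against 317.7 predicted. So the hole is at about (486.2,-135). I'll move over it and go down to just above the strip.

Call:
carry_out(
  slide=[
    [0.003,0.05,0],
    [0.003,0.09,0],
    [0.003,0.108,0],
    [0.003,0.108,-0.01],
    [0.003,0.108,-0.02],
    [0.003,0.108,-0.028],
    [0.003,0.108,-0.028],
    [0.003,0.108,-0.028],
    [0.003,0.108,-0.028],
    [0.003,0.108,-0.028],
  ],
  dr=[
    [0,0,0],
    [0,0,0],
    [0,0,0],
    [0,0,0],
    [0,0,0],
    [0,0,0],
    [0,0,0],
    [0,0,0],
    [0,0,0],
    [0,0,0],
  ],
  gripper=[20,20,20,20,20,20,20,20,20,20],
)

```text
clock: 6.27
eef_pos: [486.3, -135.1, 207.7]
eef_rot: [3.142, -0.0, 1.451]
wrist_force: [-0.2, 0.3, -2.7]
finger_gap: 31.5
finger_force: 39.8
```

Call:
carry_out(
  slide=[
    [0,0,-0.002],
    [0,0,-0.004],
    [0,0,-0.006],
    [0,0,-0.008],
    [0,0,-0.01],
    [0,0,-0.01],
  ],
  dr=[
    [0,0,0],
    [0,0,0],
    [0,0,0],
    [0,0,0],
    [0,0,0],
    [0,0,0],
  ],
  gripper=[20,20,20,20,20,20],
)

```text
clock: 6.77
eef_pos: [486.2, -135.0, 205.0]
eef_rot: [-3.141, -0.0, 1.451]
wrist_force: [-0.5, -0.9, -3.6]
finger_gap: 31.4
finger_force: 39.8
```

Call:
carry_out(
  slide=[
    [0,0,-0.002],
    [0,0,-0.004],
    [0,0,-0.006],
    [0,0,-0.006],
  ],
  dr=[
    [0,0,0],
    [0,0,0],
    [0,0,0],
    [0,0,0],
  ],
  gripper=[20,20,20,20],
)

```text
clock: 7.1
eef_pos: [486.2, -135.0, 203.5]
eef_rot: [-3.141, -0.0, 1.451]
wrist_force: [-0.4, -0.0, -2.0]
finger_gap: 31.3
finger_force: 39.8
```

Call:
carry_out(
  slide=[
    [0,0,-0.002],
    [0,0,-0.004],
    [0,0,-0.004],
  ],
  dr=[
    [0,0,0],
    [0,0,0],
    [0,0,0],
  ],
  gripper=[20,20,20],
)

```text
clock: 7.35
eef_pos: [486.2, -135.0, 202.5]
eef_rot: [-3.141, -0.0, 1.451]
wrist_force: [-0.1, -0.6, -2.5]
finger_gap: 31.6
finger_force: 39.8
```

Call:
carry_out(
  slide=[
    [0,0,-0.002],
    [0,0,-0.004],
    [0,0,-0.006],
    [0,0,-0.008],
    [0,0,-0.01],
    [0,0,-0.01],
  ],
  dr=[
    [0,0,0],
    [0,0,0],
    [0,0,0],
    [0,0,0],
    [0,0,0],
    [0,0,0],
  ],
  gripper=[20,20,20,20,20,20],
)

```text
clock: 7.85
eef_pos: [486.2, -135.0, 200.0]
eef_rot: [-3.141, -0.0, 1.451]
wrist_force: [-0.8, -0.6, -2.7]
finger_gap: 31.0
finger_force: 39.8
```

It has dropped into the hole at the first touch, 4.6 mm deep with no force. I'll keep lowering gently.

Call:
carry_out(
  slide=[
    [0,0,-0.003],
    [0,0,-0.006],
    [0,0,-0.009],
    [0,0,-0.012],
    [0,0,-0.016],
    [0,0,-0.02],
    [0,0,-0.024],
    [0,0,-0.028],
    [0,0,-0.032],
    [0,0,-0.032],
  ],
  dr=[
    [0,0,0],
    [0,0,0],
    [0,0,0],
    [0,0,0],
    [0,0,0],
    [0,0,0],
    [0,0,0],
    [0,0,0],
    [0,0,0],
    [0,0,0],
  ],
  gripper=[20,20,20,20,20,20,20,20,20,20],
)

```text
clock: 8.68
eef_pos: [486.2, -135.0, 191.9]
eef_rot: [-3.141, -0.0, 1.451]
wrist_force: [-0.2, -0.2, -2.7]
finger_gap: 31.1
finger_force: 39.8
```

Call:
carry_out(
  slide=[
    [0,0,-0.005],
    [0,0,-0.01],
    [0,0,-0.015],
    [0,0,-0.02],
    [0,0,-0.025],
    [0,0,-0.03],
    [0,0,-0.035],
    [0,0,-0.04],
    [0,0,-0.044],
    [0,0,-0.044],
  ],
  dr=[
    [0,0,0],
    [0,0,0],
    [0,0,0],
    [0,0,0],
    [0,0,0],
    [0,0,0],
    [0,0,0],
    [0,0,0],
    [0,0,0],
    [0,0,0],
  ],
  gripper=[20,20,20,20,20,20,20,20,20,20],
)

```text
clock: 9.52
eef_pos: [486.2, -135.0, 180.9]
eef_rot: [-3.141, -0.0, 1.451]
wrist_force: [-0.4, -0.1, -2.0]
finger_gap: 31.4
finger_force: 39.8
```

Call:
carry_out(
  slide=[
    [0,0,-0.007],
    [0,0,-0.014],
    [0,0,-0.021],
    [0,0,-0.028],
    [0,0,-0.035],
    [0,0,-0.042],
    [0,0,-0.049],
    [0,0,-0.056],
    [0,0,-0.062],
    [0,0,-0.062],
  ],
  dr=[
    [0,0,0],
    [0,0,0],
    [0,0,0],
    [0,0,0],
    [0,0,0],
    [0,0,0],
    [0,0,0],
    [0,0,0],
    [0,0,0],
    [0,0,0],
  ],
  gripper=[20,20,20,20,20,20,20,20,20,20],
)

```text
clock: 10.35
eef_pos: [486.1, -135.0, 165.3]
eef_rot: [-3.141, -0.0, 1.451]
wrist_force: [-0.1, -0.5, -3.3]
finger_gap: 31.3
finger_force: 39.8
```

Call:
carry_out(
  slide=[
    [0,0,-0.001],
    [0,0,-0.002],
    [0,0,-0.003],
    [0,0,-0.004],
    [0,0,-0.005],
    [0,0,-0.006],
    [0,0,-0.007],
    [0,0,-0.008],
    [0,0,-0.008],
  ],
  dr=[
    [0,0,0],
    [0,0,0],
    [0,0,0],
    [0,0,0],
    [0,0,0],
    [0,0,0],
    [0,0,0],
    [0,0,0],
    [0,0,0],
  ],
  gripper=[20,20,20,20,20,20,20,20,20],
)

```text
clock: 11.1
eef_pos: [486.2, -135.0, 163.6]
eef_rot: [-3.141, 0.0, 1.451]
wrist_force: [-1.7, -1.6, -1.7]
finger_gap: 31.5
finger_force: 39.8
```

Call:
carry_out(
  slide=[
    [0,0,-0.001],
    [0,0,-0.002],
    [0,0,-0.003],
    [0,0,-0.003],
  ],
  dr=[
    [0,0,0],
    [0,0,0],
    [0,0,0],
    [0,0,0],
  ],
  gripper=[20,20,20,20],
)

```text
clock: 11.43
eef_pos: [486.2, -135.0, 162.9]
eef_rot: [-3.142, 0.0, 1.451]
wrist_force: [-2.3, -1.8, -1.7]
finger_gap: 31.1
finger_force: 39.9
```

Call:
carry_out(
  slide=[
    [0,0,-0.001],
    [0,0,-0.001],
    [0,0,-0.001],
  ],
  dr=[
    [0,0,0],
    [0,0,0],
    [0,0,0],
  ],
  gripper=[20,20,20],
)

```text
clock: 11.68
eef_pos: [486.2, -135.0, 162.7]
eef_rot: [-3.142, 0.0, 1.451]
wrist_force: [-3.6, -0.9, 1.7]
finger_gap: 31.3
finger_force: 39.9
```

Call:
carry_out(
  slide=[
    [0,0,-0.001],
    [0,0,-0.001],
    [0,0,-0.001],
  ],
  dr=[
    [0,0,0],
    [0,0,0],
    [0,0,0],
  ],
  gripper=[20,20,20],
)

```text
clock: 11.93
eef_pos: [486.2, -135.0, 162.7]
eef_rot: [3.142, 0.0, 1.451]
wrist_force: [-5.4, -1.0, 4.6]
finger_gap: 31.4
finger_force: 39.9
```

Call:
carry_out(
  slide=[
    [0,0,-0.001],
    [0,0,-0.001],
    [0,0,-0.001],
  ],
  dr=[
    [0,0,0],
    [0,0,0],
    [0,0,0],
  ],
  gripper=[20,20,20],
)

```text
clock: 12.18
eef_pos: [486.2, -135.0, 162.7]
eef_rot: [3.141, 0.0, 1.451]
wrist_force: [-5.8, 0.2, 7.1]
finger_gap: 31.6
finger_force: 39.9
```

The flange is seated: z holds at 162.7 while the force builds to about 10 N. I'll open slowly and then rise.

Call:
carry_out(
  slide=[
    [0,0,0],
    [0,0,0],
    [0,0,0],
    [0,0,0],
    [0,0,0],
    [0,0,0],
    [0,0,0],
    [0,0,0],
    [0,0,0],
    [0,0,0],
  ],
  dr=[
    [0,0,0],
    [0,0,0],
    [0,0,0],
    [0,0,0],
    [0,0,0],
    [0,0,0],
    [0,0,0],
    [0,0,0],
    [0,0,0],
    [0,0,0],
  ],
  gripper=[34,36,40,46,54,62,70,70,70,70],
)

```text
clock: 13.02
eef_pos: [486.3, -135.0, 162.1]
eef_rot: [3.142, -0.0, 1.451]
wrist_force: [0.0, -0.7, -0.8]
finger_gap: 65.8
finger_force: 0.0
```

Call:
carry_out(
  slide=[
    [0,0,0.03],
    [0,0,0.08],
    [0,0,0.16],
    [0,0,0.28],
    [0,0,0.42],
    [0,0,0.54],
    [0,0,0.6],
    [0,0,0.6],
    [0,0,0.6],
  ],
  dr=[
    [0,0,0],
    [0,0,0],
    [0,0,0],
    [0,0,0],
    [0,0,0],
    [0,0,0],
    [0,0,0],
    [0,0,0],
    [0,0,0],
  ],
  gripper=[70,70,70,70,70,70,70,70,70],
)

```text
clock: 13.77
eef_pos: [486.2, -135.0, 312.6]
eef_rot: [3.14, 0.0, 1.451]
wrist_force: [-0.2, 0.3, -0.1]
finger_gap: 66.2
finger_force: 0.0
```

```bash
python3 - <<'E'
from h import *
s=read_state();print(s["eef_pos"],s["finger_gap"],s["wrist_force"])
a=camera("scene");b=camera("side")
save("pics/end.png",np.hstack([cv2.resize(a[100:300,150:410],None,fx=1.5,fy=1.5),cv2.resize(b[150:350,240:500],None,fx=1.5,fy=1.5)]))
E
```

```text
[ 486.16692145 -134.97224577  312.64476178] 66.24138780662382 [-0.1999989   0.34525525 -0.0838402 ]
```

View pics/end.png

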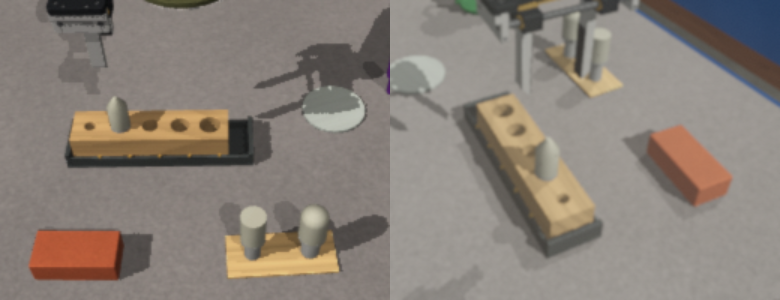

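Both views show the mandrel upright in the second hole (left half at (118,115), right half at (546,158)), with its flange on the strip. The pan is empty, and the spares and stone have not moved.

```bash
python3 -c "
from cell import *
print(sign_off())"
```

```text
the job is handed in; nothing more can be done
None
```

The 20 mm mandrel is fully home in the 20 mm hole with its flange on the strip and released; pressing force stayed around 10 N, it took about 14 s of the 67 s allowed, and the job is handed in.

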